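Seat a keyed hub on the sprung pin of an assembly jig

ROBOT

A 6-joint arm with a two-finger parallel gripper is mounted at the origin on the work surface. World frame = base frame: x ahead of the robot, y to its left, z up, the work surface at z = 0. Lengths are in m, angles in rad, forces in N, time in s.
With the tool pointing down it reaches from about 0.275 to 0.85 m from the base axis. Payload 19 kg.
Tool frame: the origin (TCP) lies at the very end of the fingers, on their centre line; the grasp point (between the pads) lies 19 mm behind it (bot.tcp_to_grasp is the distance from the TCP to the grasp point, in m); z points along the fingers, y is the line along which they close (so a half turn about z gives the same grasp; the last joint's range is limited). The gripper opens to 85 mm and grips with 20 to 120 N. Pads are 22 mm wide; open, the fingers measure 114 mm over their backs; the gripper's body (76 mm by 85 mm) begins 54 mm behind the grasp point. The pads swing forward as they close: fully open they stand 13 mm farther back than shut.
Start: joints at [-1.359, 0.15, 1.437, -0, 1.554, -0.134], TCP at [0.195, -0.541, 0.231] pointing down, gripper open.
Joint ranges: [-2.8, 2.8], [-0.68, 2.1], [0.12, 2.68], [-1.39, 4.53], [0.16, 2.79], [-2.81, 2.81]. Speed limits (rad/s): [1.89, 1.89, 2.22, 3.01, 3.01, 3.01].

INTERFACE

Orientations are given as a unit quaternion [x, y, z, w].
In Python, from station import bot gives the robot as it stands. The module is installed in compiled form; this text tells all that it offers.
- The arm moves only by the tool send_rows, never from a script. Its argument "deltas" is text: rows parted by semicolons, each of 6 numbers parted by spaces: the shift along the world's x, y, z in units of 30 mm (1.0 is 30 mm), then the turn, a rotation vector about the world's x, y, z in degrees. In form: dx dy dz rx ry rz; .... A call has 1 to 8 rows; each row is the pose to reach, as a shift and turn from the pose commanded when the call began; what a row does not reach only later rows make up. A row lasts 1/8 s, in which the tool goes at most 62.5 mm and 10.7 degrees, less where a joint would pass 70% of its speed; a pose out of reach is approached as far as the arm can. A call with a gripper value outside its range is refused whole. "claw" is the opening, from 0 (shut) to 1 (fully open), set as the call begins (left out, the last holds). The fingers move at their own pace and stop on an object; "force" is the grip in N (left out, the last holds). Time passes only in rows, so rows that repeat a pose let the fingers close. It gives the time, the measured TCP pose, the force, the opening and the grip force at its end, in the units of the state.
- bot.get_state(): the state, without advancing time (a new reading comes with each control period).
- bot.get_image(name): name is "scene" or "top"; returns a dict with "img" (480x640x3 uint8, red, green, blue), "camera_matrix" (3x3 intrinsics, pixels), "dist" ([k1, k2, p1, p2, k3] as OpenCV has them; the pictures are not rectified), "rvec" (rotation vector, rad) and "tvec" (3), from world to camera coordinates, as OpenCV has them. Camera axes: x right, y down, z forward; pixel columns grow to the right and rows downward; lengths in m; the calibration is good to about 2 mm. A picture is of the moment at which its call begins. There is no depth.
- bot.hand_in(): hands the job in; it is judged then, once.
The state is a dict: "t": time; "q": joint angles; "dq": joint speeds; "effort": joint torques, N m; "position": TCP position; "eef_rot": TCP orientation; "ft_force": force on the tool from outside, world axes, zero at the start; "torque": the same for the moment, N m; "opening": opening from 0.0 (shut) to 1.0 (fully open); "grasp_force": force on a finger pad.
Only numpy, scipy, OpenCV 4.12 (cv2) and the standard library are available. Lean on these libraries where they do the work, as an engineer would, in place of code of your own. Each camera call takes 0.05 s, during which the arm holds its last target. There are 200 camera calls.

TASK

Pick up the black flanged hub and slip it over the pin of the assembly jig, flange down. Press lightly and turn it until its keyway finds the pin's key, then lower it fully home, flange flat on the jig plate, and let go. Never force it: stay well under 25 N on the jig, and leave the other things on the bench where they are.

Things in the scene. Friction and masses are not known exactly. Their poses are not given: they have to be found in the camera images.
- hub: Black plastic flanged hub, about 0.2 kg, 44 mm tall, standing on the bench flange down. Flange 66 mm across, 6 mm thick, at the bottom. A 26 mm bore goes right through; one keyway 8 mm wide is cut in the bore wall on the hub's +x side over the full height, reaching 19.5 mm from the axis. Origin: on the bore axis, at the underside; z up.
- hub_grip (a point): Point on the hub's axis 31 mm above its underside, where to grip: the barrel above the flange, a 16-sided prism 48 mm across flats. Parallel pairs of flats lie across the hub's own directions 0, 45, 67.5, 90, 112.5 and 135 degrees from its +x. Axes as the hub's.
- jig: Fixed aluminium assembly jig: plate 150 x 130 x 20 mm lying flat, with a 4 mm high bolt head near each corner (63 and 53 mm off centre) and one upright steel pin in the middle with a key rib on one side. Origin: centre of the plate's underside, on the pin's axis; z up. Its yaw does not tell the key's exact direction.
- seat (a point): Centre of the jig plate's upper face, on the pin's axis, 20 mm above the jig's origin; the hub is home when its underside is here. Axes as the jig's.
- pin_top (a point): Top of the jig's pin, on its axis, 62 mm above the plate. The pin is 23 mm in diameter, its upper 10 mm tapered to 12 mm. It does not turn. It is sprung: it gives way straight down from about 3 N on, by 1 mm per 1.2 N, to a hard stop at 8 mm, and springs back when unloaded. This point is where the top is unloaded. Axes as the jig's.
- key_level (a point): Point on the pin's axis level with the key's top, 30 mm above the plate. The key, 6 mm wide, reaches 18 mm from the axis and points somewhere within 1.2 rad either side of the jig's +x; that angle is not measured: feel for it, or see it from above. A hub pressed on the key sinks with the pin; when keyway meets key the pin jumps up and the load vanishes. Axes as the jig's.
- bracket: Bystander: red sheet-metal channel, 60 x 200 x 33 mm, open side up, lying on the bench; origin at the centre of its underside, length along its y.
- tape: Bystander: blue ring of tape lying flat, 90 mm across, 25 mm high; origin at the centre of its underside.
- cap: Bystander: small black plastic cap, 40 mm across, 22 mm high; origin at the centre of its underside.

How it is judged:
By the outcome, as a careful person would: the job done as asked, in the order asked, and still so for the second after the job is handed in, with the robot touching nothing.
It also fails if it takes over 67 s, if anything falls off the work surface, if the arm or the gripper's body presses on something with over 40 N, if the wrist force passes 120 N, or if a joint passes its speed limit or range.

## Working session

There is one attempt and no reset: what is moved stays moved. The work goes in short steps, Python scripts to look and compute and a tool call to move; the robot and the scene stay as the last step left them, time stands still between calls to the robot, and variables do not carry over. Pictures are saved under pics/ and viewed, at most 10 in all, crops included, and the job is handed in when it is done.

Besides the shell and the picture viewer there is one more tool, called by a JSON object that holds its "api" and its "payload", one argument or row to a line. send_rows: Moves the arm, as the interface text tells. Its arguments: {"type":"object","properties":{"deltas":{"type":"string"},"claw":{"type":"number"},"force":{"type":"number"}},"required":["deltas"]}

```bash
mkdir -p pics
cat > h.py <<'E'
import numpy as np, cv2
from station import bot
def ray(I,uv):
    n=cv2.undistortPoints(np.array([[uv]],float),I["camera_matrix"],I["dist"])[0,0]
    R=cv2.Rodrigues(np.array(I["rvec"],float))[0]; t=np.array(I["tvec"],float).ravel()
    return -R.T@t, R.T@np.array([n[0],n[1],1.])
def onplane(I,uv,z):
    c,d=ray(I,uv); return c+d*(z-c[2])/d[2]
def cross(I,a,J,b):
    c,d=ray(I,a); e,f=ray(J,b); d/=np.linalg.norm(d); f/=np.linalg.norm(f)
    s=np.linalg.lstsq(np.c_[d,-f],e-c,rcond=None)[0]
    p,q=c+s[0]*d,e+s[1]*f; return (p+q)/2,np.linalg.norm(p-q)
def get(n,save=None):
    I=bot.get_image(n)
    if save: cv2.imwrite(save,I["img"][:,:,::-1])
    return I
E
python3 - <<'E'
from h import *
import pickle
for n in("scene","top"):
    I=get(n,f"pics/{n}0.png"); pickle.dump(I,open(n+"0.pkl","wb"))
    print(n,ray(I,(320,240)),I["camera_matrix"][0,0])
print(bot.get_state())
E
```

```text
scene (array([ 1.02001228, -0.13784409,  0.58472349]), array([-0.63230849,  0.206827  , -0.74670667])) 474.1951246021203
top (array([0.3824121 , 0.00618582, 0.96533122]), array([ 0.21243983, -0.03900529, -0.97640366])) 531.5618054187221
{'t': 0.1, 'q': array([-1.35895134e+00,  1.50914070e-01,  1.43795320e+00,  1.05272194e-05,
        1.55381329e+00, -1.33994546e-01]), 'dq': array([ 0.00053747, -0.00115488, -0.00340559, -0.0002455 ,  0.00133221,
       -0.00162489]), 'effort': array([ 3.30609721e-03, -7.14381981e+01, -5.71798503e+01, -4.62104833e-05,
        7.25424034e-03,  1.38779978e-05]), 'position': array([ 0.19485696, -0.54073674,  0.23075518]), 'eef_rot': array([ 9.85086463e-01,  1.72059186e-01, -1.59092574e-05, -5.43743904e-04]), 'ft_force': array([0.30293344, 1.02758107, 0.46125401]), 'torque': array([-0.03220943,  0.01127625, -0.00818819]), 'grasp_force': 0.0, 'opening': 1.0001579097828222}
```

View pics/scene0.png

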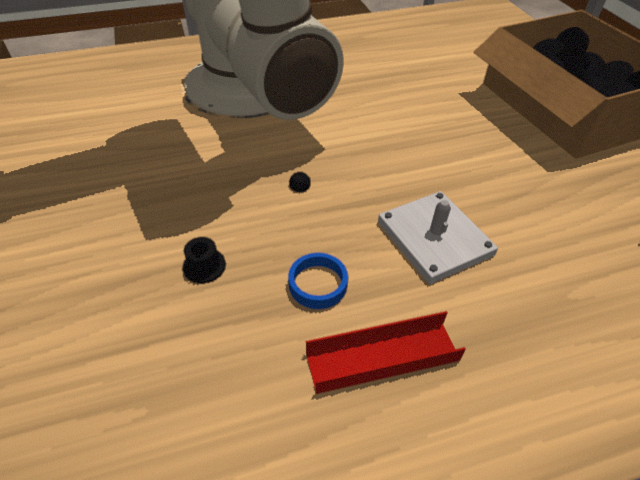

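View pics/top0.png

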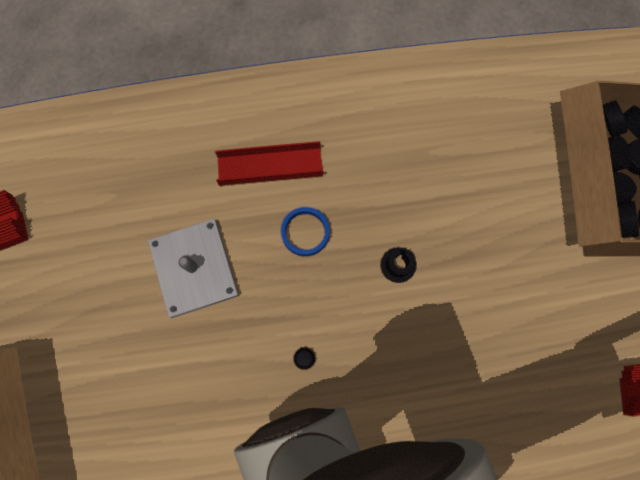

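The scene view shows the hub at (203,260), the pin top near (442,203) and the jig plate around (437,237). In the top view the hub is at (399,265), the jig around (193,268) with the pin near (189,263), and the cap at (305,358). I'll enlarge these areas.

Run:
```python
from h import *
import pickle
S,T=[pickle.load(open(n+"0.pkl","rb"))["img"] for n in("scene","top")]
def crop(I,cx,cy,w,k,g=1):
    c=I[cy-w//2:cy+w//2,cx-w//2:cx+w//2]; c=(255*(c/255.)**g).astype(np.uint8)
    return cv2.resize(c,(k,k),interpolation=cv2.INTER_CUBIC)
m=np.vstack([np.hstack([crop(T,399,265,50,300,.45),crop(S,203,260,60,300,.45)]),np.hstack([crop(T,193,268,100,300,),crop(S,437,220,60,300)])])
cv2.imwrite("pics/m.png",m[:,:,::-1])
```

```text
(no output)
```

View pics/m.png

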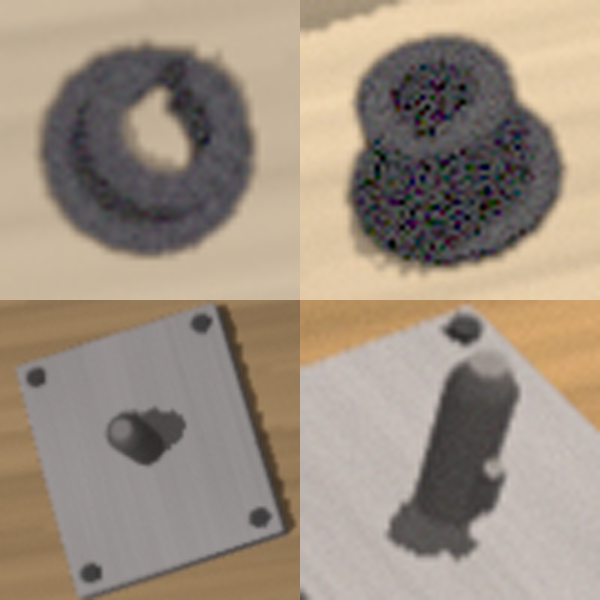

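Hub flange and barrel are clear in both crops, and the keyway notch in the top view runs upward near pixel (402,253). The key's lit tip shows in the scene view near (445.6,223). The pin top is near (184,261) in the top view and (444,203) in the scene view. Now the numbers.

```bash
cat > m.py <<'E'
from h import *
import pickle
from scipy.optimize import least_squares
S,T=[pickle.load(open(n+"0.pkl","rb")) for n in("scene","top")]
np.set_printoptions(precision=4,suppress=True,linewidth=220)
def circ(P,r=None):
    f=lambda p:np.hypot(P[:,0]-p[0],P[:,1]-p[1])-(r or p[2])
    m=P[:,:2].mean(0); return least_squares(f,[*m,.03],loss="soft_l1",f_scale=.0007)
for n,I,(cx,cy) in(("top",T,(399,265)),("scene",S,(203,260))):
    g=I["img"].max(2).astype(np.uint8); w=32
    sub=(g[cy-w:cy+w,cx-w:cx+w]<62).astype(np.uint8)
    cs,_=cv2.findContours(sub,cv2.RETR_CCOMP,cv2.CHAIN_APPROX_NONE)
    c=max(cs,key=len)[:,0]+[cx-w,cy-w]
    P=np.array([onplane(I,p,.006) for p in c])
    r=circ(P); print(n,len(c),r.x,"fix",circ(P,.033).x[:2],"rms",np.sqrt(np.mean(r.fun**2)))
# jig: plate bolt heads
bt=[(155,243.5),(210.2,225.5),(229.7,290.3),(173.3,308.9)]
def blob(I,p,w=7):
    x,y=int(round(p[0])),int(round(p[1])); g=I["img"][y-w:y+w+1,x-w:x+w+1].max(2).astype(float)
    W=np.clip(np.median(g)*.65-g,0,None); yy,xx=np.mgrid[y-w:y+w+1,x-w:x+w+1]
    return (W*xx).sum()/W.sum(),(W*yy).sum()/W.sum()
bs=[(439.5,196.5),(388.5,215),(433.5,268.5),(488,244.5)]
A=[blob(T,p,5) for p in bt]; B=[blob(S,p,4) for p in bs]
print(np.round(A,1).tolist(),np.round(B,1).tolist())
PA=np.array([onplane(T,p,.024) for p in A]);PB=np.array([onplane(S,p,.024) for p in B])
print(PA,PB,PA.mean(0),PB.mean(0))
for b in PB: 
    j=np.argmin(np.linalg.norm(PA-b,axis=1)); i=[k for k in range(4) if PB[k] is b or (PB[k]==b).all()][0]
    print(i,j,cross(T,A[j],S,B[i]))
print("pin",cross(T,(183.7,261.2),S,(444.5,202.5)))
print("keytip",onplane(S,(445.6,223),.05))
print("keyway top",onplane(T,(403.2,252.5),.044),"bottom tip",onplane(T,(400.7,254.7),.0))
print("barrel top scene",onplane(S,(200.6,249),.044))
E
python3 m.py
```

```text
top 99 [ 0.5246 -0.1672  0.0318] fix [ 0.5248 -0.1675] rms 0.0008475036946414324
scene 128 [ 0.5182 -0.1673  0.0405] fix [ 0.5249 -0.1671] rms 0.006877429944481983
[[154.8, 243.4], [209.8, 225.2], [229.5, 289.8], [173.2, 308.6]] [[439.1, 195.9], [387.4, 215.5], [431.7, 269.4], [487.1, 245.2]]
[[0.6256 0.2689 0.024 ]
 [0.6444 0.1643 0.024 ]
 [0.521  0.1418 0.024 ]
 [0.5019 0.2461 0.024 ]] [[0.5067 0.2448 0.024 ]
 [0.5252 0.1409 0.024 ]
 [0.6497 0.1607 0.024 ]
 [0.6306 0.2653 0.024 ]] [0.5732 0.2053 0.024 ] [0.578  0.2029 0.024 ]
0 3 (array([0.5026, 0.2475, 0.0196]), np.float64(0.0005201505784153717))
1 2 (array([0.5216, 0.1427, 0.02  ]), np.float64(0.0005239557333126438))
2 1 (array([0.6458, 0.1647, 0.0179]), np.float64(0.0014435572259549848))
3 0 (array([0.6268, 0.2699, 0.0183]), np.float64(0.0010726391268415752))
pin (array([0.5732, 0.2071, 0.0795]), np.float64(0.0018638236998819342))
keytip [0.5894 0.2086 0.05  ]
keyway top [ 0.5387 -0.1732  0.044 ] bottom tip [ 0.5427 -0.1763  0.    ]
barrel top scene [ 0.5282 -0.1649  0.044 ]
```

{"api": "send_rows", "payload": {
  "deltas": "1.4 1.6 0 0 0 0;2.8 3.2 -0.3 0 0 0;4.2 4.8 -0.8 0 0 0;5.6 6.4 -1.4 0 0 0;7 8 -2 0 0 0;8.4 9.6 -2.6 0 0 0;9.8 11.1 -3.2 0 0 0;11 12.44 -3.7 0 0 0",
  "claw": 1,
  "force": 40
}}

```text
t: 1.1
position: [0.5177, -0.175, 0.123]
eef_rot: [0.985, 0.172, -0.0, -0.0]
ft_force: [1.0, -2.1, 1.2]
opening: 1.0
grasp_force: 0.0
```

Run:
```python
from m import *
print("pin top view z.082",onplane(T,(183.7,261.2),.082),"scene",onplane(S,(444.5,202.5),.082))
# bright bore region, top view
g=T["img"][245:285,380:420].max(2); 
print(g[2:32,8:34])
print(bot.get_state()["position"],bot.get_state()["eef_rot"])
```

```text
top 99 [ 0.5246 -0.1672  0.0318] fix [ 0.5248 -0.1675] rms 0.0008475036946414324
scene 128 [ 0.5182 -0.1673  0.0405] fix [ 0.5249 -0.1671] rms 0.006877429944481983
[[154.8, 243.4], [209.8, 225.2], [229.5, 289.8], [173.2, 308.6]] [[439.1, 195.9], [387.4, 215.5], [431.7, 269.4], [487.1, 245.2]]
[[0.6256 0.2689 0.024 ]
 [0.6444 0.1643 0.024 ]
 [0.521  0.1418 0.024 ]
 [0.5019 0.2461 0.024 ]] [[0.5067 0.2448 0.024 ]
 [0.5252 0.1409 0.024 ]
 [0.6497 0.1607 0.024 ]
 [0.6306 0.2653 0.024 ]] [0.5732 0.2053 0.024 ] [0.578  0.2029 0.024 ]
0 3 (array([0.5026, 0.2475, 0.0196]), np.float64(0.0005201505784153717))
1 2 (array([0.5216, 0.1427, 0.02  ]), np.float64(0.0005239557333126438))
2 1 (array([0.6458, 0.1647, 0.0179]), np.float64(0.0014435572259549848))
3 0 (array([0.6268, 0.2699, 0.0183]), np.float64(0.0010726391268415752))
pin (array([0.5732, 0.2071, 0.0795]), np.float64(0.0018638236998819342))
keytip [0.5894 0.2086 0.05  ]
keyway top [ 0.5387 -0.1732  0.044 ] bottom tip [ 0.5427 -0.1763  0.    ]
barrel top scene [ 0.5282 -0.1649  0.044 ]
pin top view z.082 [0.5723 0.2056 0.082 ] scene [0.575
[... 2587 characters left out ...]
 14  10  14  13  12  17  19  18  22  23  25  22  22  25  28  27  26  22  28  24  25  22  18  18  24  24]
 [ 18  12  10   8  10  11  17  18  22  24  24  22  20  23  24  23  22  22  17  26  24  21  17  23  19  28]
 [ 19  21  13  13  11  10  14  10  16  20  22  26  23  26  22  24  24  23  22  18  22  27  22  21  21  47]
 [ 25  25  18  10   8  11  11  12   9  16  17  14  14  15  17  19  20  17  15  17  23  31  25  22  32  79]
 [ 26  28  23  19  16  16  10  10   9   8  11  12   9  13  10  12  14  19  20  20  24  26  24  23  44  98]
 [ 27  27  25  21  18  19  14  14  14  10  12  11   9   8  12  11  17  26  23  25  23  22  24  43  91 141]]
[ 0.5177 -0.175   0.123 ] [ 0.9851  0.172  -0.     -0.    ]
```

```bash
python3 - <<'E' | tail -3
from m import *
c=onplane(T,(401.2,261.1),.044)
for e in((403,249.7),(403.2,252)):
    k=onplane(T,e,.044); print(c,k-c,np.degrees(np.arctan2(*(k-c)[[1,0]])))
E
```

```text
barrel top scene [ 0.5282 -0.1649  0.044 ]
[ 0.524  -0.1668  0.044 ] [ 0.0197 -0.0069  0.    ] -19.247081223690437
[ 0.524  -0.1668  0.044 ] [ 0.0156 -0.0065  0.    ] -22.596811717476196
```

{"api": "send_rows", "payload": {
  "deltas": "0 0 -0.5 0 0 3;0 0 -1.3 0 0 3;0 0 -2.1 0 0 3"
}}

```text
t: 1.48
position: [0.5166, -0.1764, 0.0597]
eef_rot: [0.98, 0.198, -0.0, -0.0]
ft_force: [-0.6, 0.2, -0.5]
opening: 0.998
grasp_force: 0.0
```

{"api": "send_rows", "payload": {
  "deltas": "0.26 0.31 0 0 0 0;0.26 0.31 -0.4 0 0 0;0.26 0.31 -1 0 0 0;0.26 0.31 -1.62 0 0 0;0.26 0.31 -1.62 0 0 0"
}}

```text
t: 2.1
position: [0.5236, -0.1672, 0.0105]
eef_rot: [0.98, 0.198, -0.001, -0.001]
ft_force: [0.0, -0.3, -0.4]
opening: 1.002
grasp_force: 0.0
```

{"api": "send_rows", "payload": {
  "deltas": "0 0 0 0 0 0;0 0 0 0 0 0;0 0 0 0 0 0;0 0 0 0 0 0;0 0 0 0 0 0;0 0 0 0 0 0",
  "claw": 0,
  "force": 40
}}

```text
t: 2.85
position: [0.5249, -0.1677, 0.013]
eef_rot: [0.98, 0.198, 0.0, 0.0]
ft_force: [-1.9, 0.5, 6.2]
opening: 0.553
grasp_force: 41.1
```

{"api": "send_rows", "payload": {
  "deltas": "0 0 1 0 0 0;0 0 2.5 0 0 0;0 0.5 4 0 0 0;0 2 5 0 0 4;0 3.5 5 0 0 8;0.5 5 5 0 0 12;0.5 5 5 0 0 12;0.5 5 5 0 0 12"
}}

```text
t: 3.85
position: [0.5394, -0.0177, 0.1622]
eef_rot: [0.954, 0.299, -0.0, 0.0]
ft_force: [-0.2, 0.2, -1.3]
opening: 0.554
grasp_force: 42.0
```

Run:
```python
from h import *
import pickle
out=[]
for n in("scene","top"):
    I=get(n); pickle.dump(I,open(n+"1.pkl","wb")); 
    P=bot.get_state()["position"]; R=cv2.Rodrigues
    p=cv2.projectPoints(np.array([P]),np.array(I["rvec"],float),np.array(I["tvec"],float),I["camera_matrix"],I["dist"])[0].ravel()
    x,y=p.round().astype(int); w=50; print(n,x,y)
    c=I["img"][y-w:y+w,x-w:x+w]; out.append(cv2.resize((255*(c/255.)**.5).astype(np.uint8),(390,390),interpolation=cv2.INTER_CUBIC))
cv2.imwrite("pics/g.png",np.hstack(out)[:,:,::-1])
```

```text
scene 295 175
top 317 252
```

View pics/g.png

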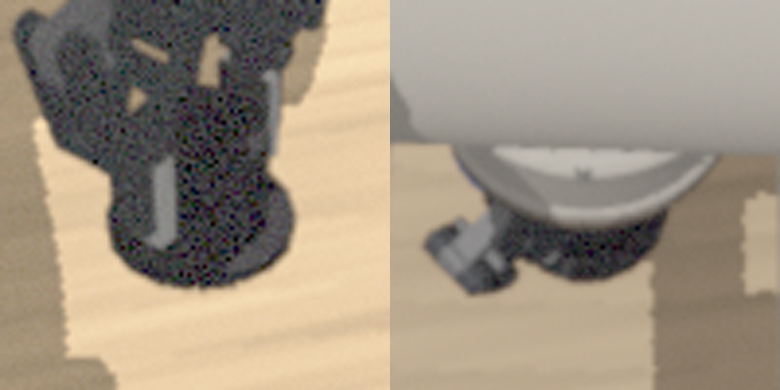

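The hub hangs upright in the gripper in both views (scene crop: flange centred near (200,235); top view mostly hidden by the wrist). I'll go on to above the pin.

{"api": "send_rows", "payload": {
  "deltas": "0.3 1.5 0 0 0 0;0.6 3 0 0 0 0;0.9 4.5 0 0 0 0;1.1 6 0 0 0 0;1.12 7.45 0 0 0 0;1.12 7.45 0 0 0 0;1.12 7.45 0 0 0 0"
}}

```text
t: 4.82
position: [0.5733, 0.205, 0.162]
eef_rot: [0.954, 0.299, -0.0, 0.0]
ft_force: [0.9, -0.7, -2.3]
opening: 0.558
grasp_force: 42.1
```

Run:
```python
from h import *
import pickle
print(bot.get_state()["position"],bot.get_state()["ft_force"])
I=get("scene"); pickle.dump(I,open("scene2.pkl","wb"))
c=I["img"][110:260,370:520]; a=cv2.resize((255*(c/255.)**.6).astype(np.uint8),(590,590),interpolation=cv2.INTER_CUBIC)
cv2.imwrite("pics/s2.png",a[:,:,::-1])
```

```text
[0.57328239 0.205002   0.1619628 ] [ 0.94521609 -0.71153832 -2.25266478]
```

View pics/s2.png

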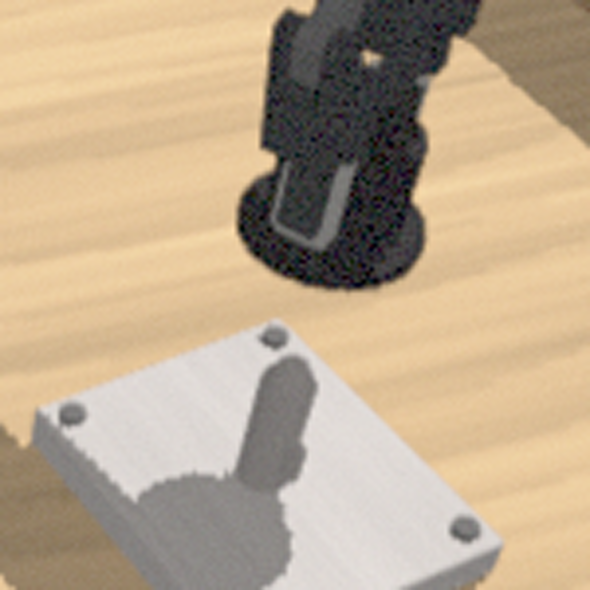

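The hub is upright above the pin. In the crop the pin top sits at (290,362) and the flange spans 237–425 across, bottom at 290. I'll check the hub-to-pin offset in this same view.

```bash
python3 - <<'E' | tail -5
from m import *
I=pickle.load(open("scene2.pkl","rb"))
s=150/590; g=I["img"].max(2)
x0,x1=int(370+225*s),int(370+440*s)
pts=[]
for x in range(int(370+250*s),int(370+418*s)):   # lower flange edge: dark->bright going down
    col=g[:,x].astype(float); y=int(110+200*s)
    while col[y]<70: y+=1
    pts.append((x,y-1+(70-col[y-1])/(col[y]-col[y-1])))
for z in(.148,.152):
    P=np.array([onplane(I,p,z) for p in pts]); r=circ(P,.033); print(z,r.x[:2],np.sqrt(np.mean(r.fun**2)),circ(P).x)
E
```

```text
3 0 (array([0.6268, 0.2699, 0.0183]), np.float64(0.0010726391268415752))
pin (array([0.5732, 0.2071, 0.0795]), np.float64(0.0018638236998819342))
keytip [0.5894 0.2086 0.05  ]
keyway top [ 0.5387 -0.1732  0.044 ] bottom tip [ 0.5427 -0.1763  0.    ]
barrel top scene [ 0.5282 -0.1649  0.044 ]<stdin>:9: RuntimeWarning: divide by zero encountered in scalar divide
Traceback (most recent call last):
  File "m.py", line 8, in circ
    m=P[:,:2].mean(0); return least_squares(f,[*m,.03],loss="soft_l1",f_scale=.0007)
                              ~~~~~~~~~~~~~^^^^^^^^^^^^^^^^^^^^^^^^^^^^^^^^^^^^^^^^^
ValueError: Initial guess is outside of provided bounds
```

```bash
python3 - <<'E' | tail -2
from m import *
I=pickle.load(open("scene2.pkl","rb"))
s=150/590; g=I["img"].max(2); pts=[]
for x in range(int(370+252*s),int(370+416*s)):
    col=g[:,x].astype(float); y=int(110+285*s)+4
    while col[y]>70: y-=1   # upward from the bright bench to the dark flange
    pts.append((x,y+(70-col[y])/(col[y+1]-col[y])))
for z in(.148,.152):
    P=np.array([onplane(I,p,z) for p in pts]); r=circ(P,.033); print(z,r.x[:2],np.sqrt(np.mean(r.fun**2)),circ(P).x)
E
```

```text
0.148 [0.627  0.1797] 0.00752729533242309 [0.573  0.2058 0.0327]
0.152 [0.6308 0.1767] 0.007439370931662378 [0.5771 0.2027 0.0324]
```

{"api": "send_rows", "payload": {
  "deltas": "0 0.04 -1 0 0 0;0 0.04 -2 0 0 0;0 0.04 -2.3 0 0 0;0 0.04 -2.5 0 0 0;0 0.04 -2.6 0 0 0;0 0.04 -2.6 0 0 0"
}}

```text
t: 5.62
position: [0.5734, 0.2072, 0.0847]
eef_rot: [0.954, 0.299, 0.0, -0.0]
ft_force: [-0.7, 0.1, -1.7]
opening: 0.554
grasp_force: 42.1
```

{"api": "send_rows", "payload": {
  "deltas": "0 0 -0.2 0 0 0;0 0 -0.4 0 0 0;0 0 -0.5 0 0 0;0 0 -0.6 0 0 0;0 0 -0.6 0 0 0"
}}

```text
t: 6.25
position: [0.573, 0.2072, 0.0659]
eef_rot: [0.954, 0.299, -0.0, -0.0]
ft_force: [0.5, -0.4, -2.8]
opening: 0.556
grasp_force: 42.1
```

{"api": "send_rows", "payload": {
  "deltas": "0 0 -0.06 0 0 0;0 0 -0.12 0 0 0;0 0 -0.12 0 0 0"
}}

```text
t: 6.62
position: [0.5732, 0.2073, 0.0626]
eef_rot: [0.954, 0.299, 0.0, -0.0]
ft_force: [-1.1, -0.1, 1.2]
opening: 0.553
grasp_force: 42.4
```

{"api": "send_rows", "payload": {
  "deltas": "0 0 -0.04 0 0 0;0 0 -0.08 0 0 0;0 0 -0.08 0 0 0"
}}

```text
t: 7.0
position: [0.5732, 0.2072, 0.0602]
eef_rot: [0.954, 0.299, 0.0, -0.0]
ft_force: [-0.7, -0.5, 3.8]
opening: 0.552
grasp_force: 42.7
```

{"api": "send_rows", "payload": {
  "deltas": "0 0 0 0 0 2;0 0 0 0 0 4;0 0 0 0 0 6;0 0 0 0 0 6"
}}

```text
t: 7.5
position: [0.5727, 0.2073, 0.0596]
eef_rot: [0.937, 0.349, -0.001, -0.0]
ft_force: [-0.3, -0.4, -1.4]
opening: 0.557
grasp_force: 42.1
```

{"api": "send_rows", "payload": {
  "deltas": "0 0 0 0 0 2;0 0 0 0 0 4;0 0 0 0 0 4"
}}

```text
t: 7.88
position: [0.5731, 0.2072, 0.06]
eef_rot: [0.924, 0.382, -0.0, -0.0]
ft_force: [-0.1, 0.3, -2.5]
opening: 0.557
grasp_force: 42.1
```

{"api": "send_rows", "payload": {
  "deltas": "0 0 0 0 0 2;0 0 0 0 0 4;0 0 0 0 0 4"
}}

```text
t: 8.25
position: [0.5731, 0.207, 0.0601]
eef_rot: [0.91, 0.414, -0.0, 0.0]
ft_force: [-0.1, -2.0, -0.9]
opening: 0.553
grasp_force: 42.1
```

```bash
python3 -c "
from station import bot
s=bot.get_state();print(s['torque'],s['ft_force'])"
```

```text
[-0.32867117 -0.01796116 -0.02170976] [-0.10139281 -1.99052766 -0.91873337]
```

{"api": "send_rows", "payload": {
  "deltas": "0 0 0 0 0 -3;0 0 0 0 0 -6;0 0 0 0 0 -6"
}}

```text
t: 8.62
position: [0.5732, 0.2073, 0.0601]
eef_rot: [0.931, 0.365, 0.0, -0.0]
ft_force: [-0.0, 0.6, -1.7]
opening: 0.55
grasp_force: 42.2
```

```bash
python3 -c "
from station import bot
s=bot.get_state();print(s['torque'],s['ft_force'])"
```

```text
[ 0.02394846 -0.0027208  -0.02257181] [-0.02789129  0.56859971 -1.67889473]
```

{"api": "send_rows", "payload": {
  "deltas": "0 0 -0.05 0 0 0;0 0 -0.1 0 0 0;0 0 -0.1 0 0 0"
}}

```text
t: 9.0
position: [0.5731, 0.2072, 0.0569]
eef_rot: [0.931, 0.365, -0.0, -0.0]
ft_force: [0.5, 0.5, -1.8]
opening: 0.554
grasp_force: 42.2
```

{"api": "send_rows", "payload": {
  "deltas": "0 0 -0.05 0 0 0;0 0 -0.1 0 0 0;0 0 -0.1 0 0 0"
}}

```text
t: 9.38
position: [0.573, 0.2072, 0.0539]
eef_rot: [0.931, 0.365, -0.0, -0.0]
ft_force: [0.6, 0.3, -1.3]
opening: 0.549
grasp_force: 42.2
```

{"api": "send_rows", "payload": {
  "deltas": "0 0 -0.1 0 0 0;0 0 -0.2 0 0 0;0 0 -0.3 0 0 0;0 0 -0.3 0 0 0"
}}

```text
t: 9.88
position: [0.573, 0.2072, 0.0447]
eef_rot: [0.931, 0.365, -0.0, -0.0]
ft_force: [-0.1, 0.3, -0.9]
opening: 0.556
grasp_force: 42.2
```

{"api": "send_rows", "payload": {
  "deltas": "0 0 -0.1 0 0 0;0 0 -0.2 0 0 0;0 0 -0.27 0 0 0;0 0 -0.27 0 0 0"
}}

```text
t: 10.38
position: [0.573, 0.2072, 0.0368]
eef_rot: [0.931, 0.365, -0.0, -0.0]
ft_force: [-0.3, -1.0, -1.9]
opening: 0.551
grasp_force: 42.2
```

{"api": "send_rows", "payload": {
  "deltas": "0 0 -0.03 0 0 0;0 0 -0.06 0 0 0;0 0 -0.06 0 0 0"
}}

```text
t: 10.75
position: [0.5731, 0.2072, 0.0351]
eef_rot: [0.931, 0.365, -0.0, -0.0]
ft_force: [0.8, 0.7, -1.4]
opening: 0.556
grasp_force: 42.2
```

{"api": "send_rows", "payload": {
  "deltas": "0 0 -0.02 0 0 0;0 0 -0.05 0 0 0;0 0 -0.05 0 0 0"
}}

```text
t: 11.12
position: [0.5731, 0.2072, 0.0336]
eef_rot: [0.931, 0.365, -0.0, -0.0]
ft_force: [0.0, 0.4, -1.6]
opening: 0.556
grasp_force: 42.2
```

{"api": "send_rows", "payload": {
  "deltas": "0 0 -0.02 0 0 0;0 0 -0.03 0 0 0;0 0 -0.03 0 0 0"
}}

```text
t: 11.5
position: [0.5732, 0.2072, 0.0331]
eef_rot: [0.931, 0.365, 0.0, -0.0]
ft_force: [-3.1, -1.1, 4.7]
opening: 0.556
grasp_force: 42.6
```

Contact appears at the expected height, so I'll open and back away.

{"api": "send_rows", "payload": {
  "deltas": "0 0 0.02 0 0 0;0 0 0.02 0 0 0;0 0 0.02 0 0 0;0 0 0.02 0 0 0;0 0 0.02 0 0 0;0 0 0.02 0 0 0",
  "claw": 1
}}

```text
t: 12.25
position: [0.5731, 0.2072, 0.0334]
eef_rot: [0.931, 0.365, -0.0, -0.0]
ft_force: [0.3, 0.1, -1.1]
opening: 1.0
grasp_force: 0.0
```

{"api": "send_rows", "payload": {
  "deltas": "0 0 0.5 0 0 0;0 0 1.5 0 0 0;0 0 3 0 0 0;0 0 4 0 0 0;-1 -1.5 4.5 0 0 0;-2 -3 4.5 0 0 0;-3 -4.5 4.5 0 0 0;-3.5 -6 4.5 0 0 0"
}}

```text
t: 13.25
position: [0.4669, 0.0262, 0.1697]
eef_rot: [0.931, 0.365, 0.001, 0.0]
ft_force: [0.8, -0.2, 0.5]
opening: 0.998
grasp_force: 0.0
```

Run:
```python
from h import *
import pickle
out=[]
for n,(x,y),w in(("scene",(437,225),55),("top",(193,265),55)):
    I=get(n,f"pics/{n}f.png"); pickle.dump(I,open(n+"3.pkl","wb"))
    c=I["img"][y-w:y+w,x-w:x+w]; out.append(cv2.resize((255*(c/255.)**.5).astype(np.uint8),(390,390),interpolation=cv2.INTER_CUBIC))
cv2.imwrite("pics/f.png",np.hstack(out)[:,:,::-1]); print(bot.get_state()["t"],bot.get_state()["ft_force"])
```

```text
13.35 [ 0.76198714 -0.7961514   0.38204244]
```

View pics/f.png

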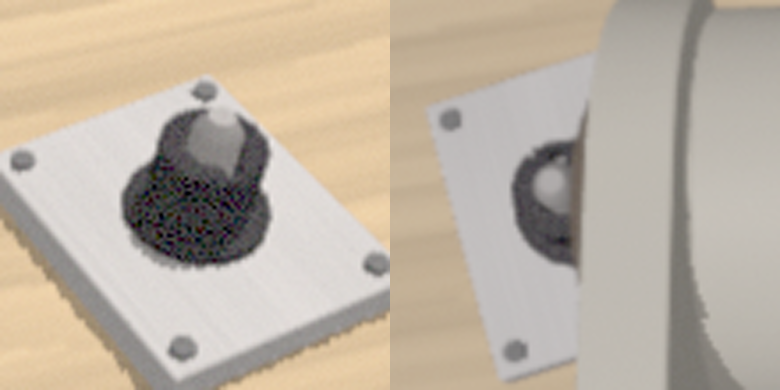

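The scene view shows the hub seated flange flat on the plate around (200,210), with the pin standing proud at (222,115). The gripper is clear.

{"api": "send_rows", "payload": {
  "deltas": "0 0 0 0 0 0;0 0 0 0 0 0;0 0 0 0 0 0"
}}

```text
t: 13.72
position: [0.4683, 0.0279, 0.1684]
eef_rot: [0.931, 0.366, -0.0, -0.0]
ft_force: [-0.5, 0.2, -0.1]
opening: 0.998
grasp_force: 0.0
```

```bash
python3 -c "
from station import bot
print(bot.hand_in())"
```

```text
the job is handed in; nothing more can be done
None
```

The hub is over the pin with its keyway on the key, flange flat on the jig plate and released; the job is handed in at about 14 s, and the highest press I read on the jig was about 7 N.

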